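# Push a test coupon along its ledge until it overhangs under the force probe

## Task

Set up the bend test: with light fingertip pushes, slide the metal coupon lying on the test stand's ledge flat against the guide rail and along it, until its end juts out past the ledge's front edge and reaches about 1 cm beyond the probe tip. Only push it: do not pinch it hard, lift it, tip it or let it fall off. Keep off the force gauge and its probe, leave everything else where it is, and take the hand clear at the end.

Things in the scene. Friction and masses are not known exactly. Their poses are not given: they have to be found in the camera images.
- stand: Fixed force test stand with bend-test ledge. Origin: on the bench top (world z 0), straight below ledge_corner; z up, +y along the ledge away from the probe, -x the ledge's open side. Its frame (mm) is used below. Grey base: x -160 to 80, y -200 to 260, top z 30. Column: x -70 to 10, y -170 to -120 (its foot y -200 to -110, up to z 65), 450 tall, hand wheel to 510.
- ledge_corner (a point): Where the guide rail's face meets the ledge's front edge, on the ledge top. Ledge: flat dark block, top z 65, x -105 to 0, y 0 to 240; front edge at y 0 (bright steel strip), free space beyond it toward -y. Steel guide rail on the far side: face at x 0 facing -x, 18 thick, y 10 to 235, top 11 above the ledge.
- gauge: Force gauge, sensitive: white housing with display, hung on the column over x -73 to 37, y -112 to -18, z 175 to 330; the slim upright probe rod hangs below it. Its frame is the stand's (same origin).
- probe_tip (a point): Lower tip of the probe rod (13 mm across at most) at x -30, y -30, z 84 of the stand: 13 mm above a coupon on the ledge, 30 mm beyond the ledge's front edge.
- coupon: Plain metal plate 60 x 150 x 6 mm (x, y, z), 100 to 205 g, loose on the ledge. Origin: centre of its underside. Starts 10 to 28 mm off the rail, turned up to 6 degrees, the end nearest the probe 20 to 75 mm short of the ledge's front edge. Flat against the rail its origin is at x -30 of the stand; with its end 10 mm beyond the probe tip, at y 35.
- lead_end (a point): Middle of the coupon's short end that faces the probe (its -y end), at half thickness.
- weight: Brass check weight with a knob, 30 mm across, 40 mm tall, standing on the stand's base behind the rail (origin: centre of its underside). Leave alone.
- platen: Spare compression plate: steel disc 40 mm across with a stem, 26 mm tall, standing on the stand's base behind the rail (origin: centre of its underside). Leave alone.
- cone_tip: Spare steel cone tip, 18 mm across, 28 mm tall, standing on the stand's base on the robot's side (origin: centre of its underside). Leave alone.
- calliper: Digital calliper lying on the bench, 225 mm long, 12 mm high (origin: centre of its underside). Leave alone.
- hex_key: L-shaped hex key 6 mm thick lying on the bench, about 100 mm long (origin: middle of the long leg, at bench level). Leave alone.
- tape: Roll of clear tape lying flat, 76 mm across, 19 mm high (origin: centre of its underside). Leave alone.
Things that resemble listed ones, but are neither listed nor needed, are in the scene too. What is shaped like the coupon but blue or purple is not meant.

How it is judged:
By the outcome, as a careful person would: the job done as asked, in the order asked, and still so for the second after the job is handed in, with the robot touching nothing.
It also fails if it takes over 51 s, if anything falls off the work surface, if the arm or the gripper's body presses on something with over 40 N, if the wrist force passes 120 N, or if a joint passes its speed limit or range.

## Robot

A 7-joint arm with a two-finger parallel gripper is mounted at the origin on the work surface. World frame = base frame: x ahead of the robot, y to its left, z up, the work surface at z = 0. Lengths are in m, angles in rad, forces in N, time in s.
With the tool pointing down it reaches from about 0.4 to 0.85 m from the base axis. Payload 10.4 kg.
Tool frame: the origin (TCP) lies at the very end of the fingers, on their centre line; the grasp point (between the pads) lies 19 mm behind it; x points along the fingers, z is the direction in which the jaws open and shut, and the axes are right-handed (so a half turn about x gives the same grasp; the last joint's range is limited). The gripper opens to 85 mm and grips with 20 to 120 N. Pads are 22 mm wide; open, the fingers measure 114 mm over their backs; the gripper's body (76 mm by 85 mm) begins 54 mm behind the grasp point. The pads swing forward as they close: fully open they stand 13 mm farther back than shut.
Start: joints at [-1.276, 0.332, -0.065, 1.46, 0.022, 1.35, -0.088], TCP at [0.195, 0.594, 0.231] pointing down, gripper open.
Joint ranges: [-2.6, 2.6], [-0.5, 2.12], [-1.47, 1.34], [0.16, 2.42], [-1.27, 4.41], [0.06, 2.06], [-2.6, 2.6]. Speed limits (rad/s): [2.22, 2.22, 2.79, 2.79, 3.14, 3.14, 3.14].

## Interface

Orientations are given as a unit quaternion [x, y, z, w].
In Python, from workcell import get_obs, camera, camera_info, hand_in gives the robot as it stands.
- The arm moves only by the tool move_arm, never from a script. Its argument "motion" is text: rows parted by semicolons, each of 4 numbers parted by spaces: the shift along the world's x, y, z in m, then the turn about the world's z in rad. In form: tx ty tz spin; .... A call has 1 to 10 rows; each row is the pose to reach, as a shift and turn from the pose commanded when the call began; what a row does not reach only later rows make up. A row lasts 1/8 s, in which the tool goes at most 62.5 mm and 10.7 degrees, less where a joint would pass 70% of its speed; a pose out of reach is approached as far as the arm can. A call with a gripper value outside its range is refused whole. "grip" is the opening, from 0 (shut) to 1 (fully open), set as the call begins (left out, the last holds). The fingers move at their own pace and stop on an object; "force" is the grip in N (left out, the last holds). Time passes only in rows, so rows that repeat a pose let the fingers close. It gives the time, the measured TCP pose, the force and the opening at its end, in the units of the state.
- get_obs(): the state, without advancing time (a new reading comes with each control period).
- camera(name): name is "side" or "top"; returns (picture, depth): 480x640x3 uint8, red, green, blue; 480x640 float32, m along the optical axis (not along the pixel's ray), 0 where there is no reading.
- camera_info(name): a dict with "camera_matrix" (3x3 intrinsics, pixels), "eye" and "attitude" of the camera in the world. Camera axes: x right, y up, looking along -z (the intrinsics and any distortion apply to the point x, -y, -z); pixel columns grow to the right and rows downward; lengths in m; the calibration is good to about 2 mm. A picture is of the moment at which its call begins. camera_info takes no time and is no camera call.
- hand_in(): hands the job in, once; it reports no verdict.
The state is a dict: "clock": time; "joint_pos": joint angles; "joint_velocities": joint speeds; "tau": joint torques, N m; "position": TCP position; "ee_rot": TCP orientation; "ft_force": force on the tool from outside, world axes, zero at the start; "torque": the same for the moment, N m; "grip_width": opening from 0.0 (shut) to 1.0 (fully open).
Only numpy, scipy, OpenCV 4.12 (cv2) and the standard library are available. Lean on these libraries where they do the work, as an engineer would, in place of code of your own. Each camera call takes 0.05 s, during which the arm holds its last target.

## Working session

There is one attempt and no reset: what is moved stays moved. The work goes in short steps, Python scripts to look and compute and a tool call to move; the robot and the scene stay as the last step left them, time stands still between calls to the robot, and variables do not carry over. Pictures are saved under pics/ and viewed, and the job is handed in when it is done.

Besides the shell and the picture viewer there is one more tool, called after "Emit:" as name(argument=value, ...) on one line, values as JSON. move_arm: Moves the arm, as the interface text tells. Its arguments: {"type":"object","properties":{"motion":{"type":"string"},"grip":{"type":"number"},"force":{"type":"number"}},"required":["motion"]}

```bash
mkdir -p pics; ls; python3 - <<'E'
from workcell import *
import cv2,numpy as np
o=get_obs()
for k in('clock','position','ee_rot','ft_force','grip_width'):print(k,o[k])
for n in('side','top'):
    p,d=camera(n);i=camera_info(n);print(n,i)
    cv2.imwrite(f'pics/{n}0.png',p[:,:,::-1]);np.savez(f'{n}0.npz',p=p,d=d,**{k:np.array(v) for k,v in i.items()})
E
```

```text
pics
clock 0.0
position [0.19516167 0.59335928 0.2305209 ]
ee_rot [-0.4149325   0.57317826  0.41430541  0.57240608]
ft_force [ 0.09093966  0.74061905 -0.51907381]
grip_width 0.9998153403765396
side {'camera_matrix': array([[449.43686452,   0.        , 329.55758316],
       [  0.        , 449.43686452, 237.8368602 ],
       [  0.        ,   0.        ,   1.        ]]), 'eye': array([ 0.06125141, -0.29432588,  0.88736158]), 'attitude': array([ 0.24505175, -0.12373224, -0.4398171 ,  0.85510286])}
top {'camera_matrix': array([[588.46916754,   0.        , 319.9940728 ],
       [  0.        , 588.46916754, 232.18948223],
       [  0.        ,   0.        ,   1.        ]]), 'eye': array([0.28191779, 0.00639314, 1.46113324]), 'attitude': array([ 0.04008203, -0.05949566, -0.69423224,  0.71616708])}
```

View pics/side0.png

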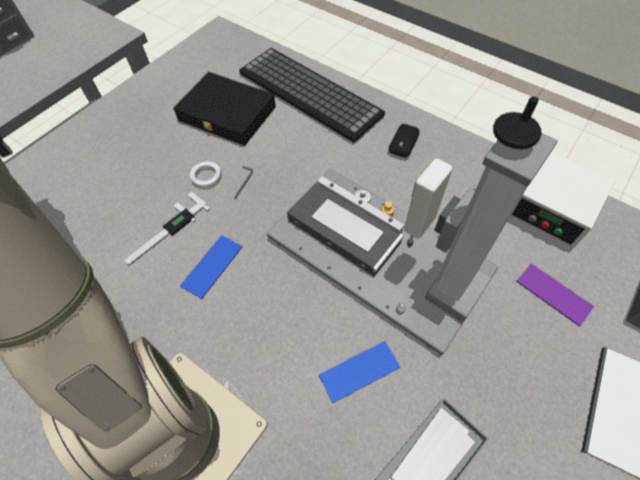

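View pics/top0.png

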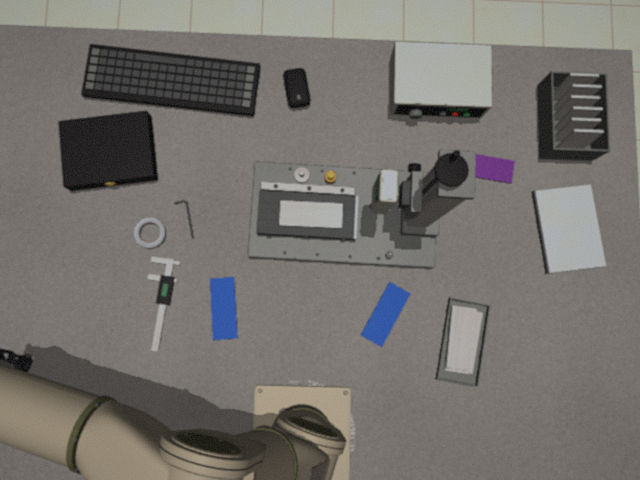

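```bash
cat > h.py <<'E'
import numpy as np,cv2
from scipy.spatial.transform import Rotation as R
def load(f):
    z=np.load(f);return z['p'],z['d'],(z['camera_matrix'],z['eye'],R.from_quat(z['attitude']).as_matrix())
def ray(uv,c,z):
    K,e,A=c;uv=np.atleast_2d(uv).astype(float)
    r=np.c_[(uv[:,0]-K[0,2])/K[0,0],-(uv[:,1]-K[1,2])/K[1,1],-np.ones(len(uv))]@A.T
    return e+r*((z-e[2])/r[:,2])[:,None]
def proj(P,c):
    K,e,A=c;q=(np.atleast_2d(P)-e)@A
    return np.c_[K[0,2]+K[0,0]*q[:,0]/-q[:,2],K[1,2]-K[1,1]*q[:,1]/-q[:,2]]
def dpt(u,v,d,c):
    K,e,A=c;D=d[v,u];return e+A@np.array([(u-K[0,2])/K[0,0]*D,-(v-K[1,2])/K[1,1]*D,-D])
E
python3 - <<'E'
from h import *
p,d,c=load('top0.npz')
for u,v in[(310,215),(265,230),(350,220),(300,255),(310,188),(500,230)]:print((u,v),dpt(u,v,d,c).round(4))
cr=cv2.resize(p[150:275,240:400],None,fx=5,fy=5,interpolation=cv2.INTER_CUBIC);cv2.imwrite('pics/ctop.png',cr[:600,:800,::-1])
p,d,c=load('side0.npz')
for u,v in[(345,224),(300,218),(385,260)]:print((u,v),dpt(u,v,d,c).round(4))
cr=cv2.resize(p[165:285,265:425],None,fx=5,fy=5,interpolation=cv2.INTER_CUBIC);cv2.imwrite('pics/cside.png',cr[:600,:800,::-1])
E
```

```text
(310, 215) [ 0.5208 -0.0039  0.0698]
(265, 230) [0.4819 0.1027 0.0626]
(350, 220) [ 0.5129 -0.1006  0.0636]
(300, 255) [0.4283 0.0172 0.0245]
(310, 188) [ 0.5852 -0.0017  0.0772]
(500, 230) [ 0.5115 -0.4885 -0.0055]
(345, 224) [ 0.5196 -0.0032  0.0721]
(300, 218) [0.4782 0.0889 0.0664]
(385, 260) [ 0.5087 -0.1156  0.0444]
```

View pics/ctop.png

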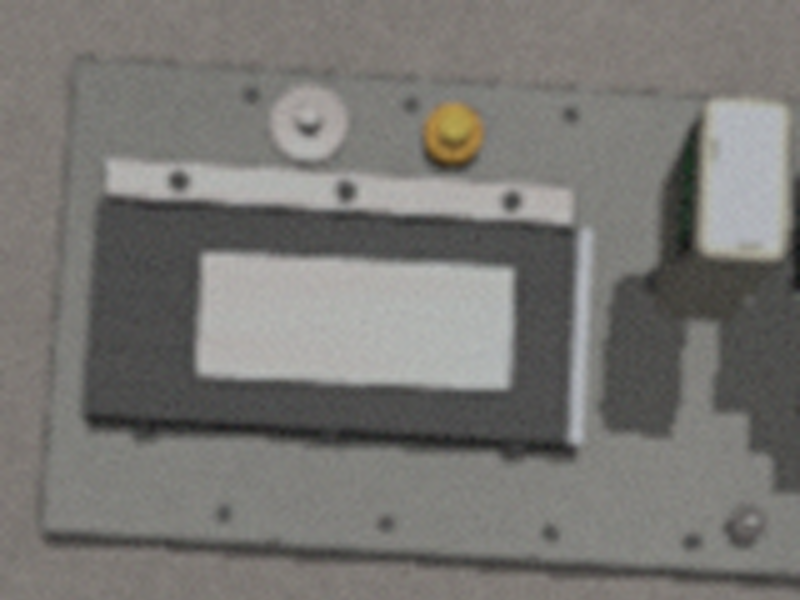

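View pics/cside.png

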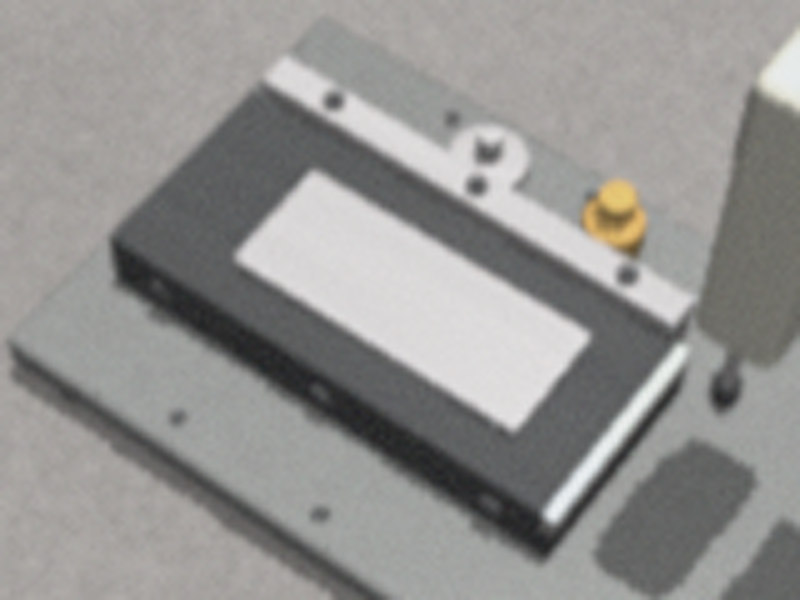

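```bash
cat > fit.py <<'E'
from h import *
from scipy.optimize import least_squares
def up(L,o):return (np.array(L,float)+.5)/5-.5+np.array(o)
_,_,ct=load('top0.npz');_,_,cs=load('side0.npz')
S=np.array([[18,235,76],[18,10,76],[0,10,76],[-105,0,65],[-105,240,65]])/1000
st=up([(107,158),(574,190),(572,224),(583,443),(87,418)],(240,150))
S2=np.array([[18,235,76],[18,10,76],[0,10,76],[0,0,65],[-105,0,65],[-105,240,65]])/1000
ss=up([(290,55),(697,298),(676,328),(690,347),(548,525),(115,240)],(265,165))
C=np.array([[30,75,6],[30,-75,6],[-30,-75,6],[-30,75,6]])/1000
k1=up([(202,252),(514,266),(511,390),(197,376)],(240,150))
k2=up([(315,170),(592,332),(517,432),(236,257)],(265,165))
def T(q,P,z=0):
    c,s=np.cos(q[2]),np.sin(q[2]);return np.c_[q[0]+c*P[:,0]-s*P[:,1],q[1]+s*P[:,0]+c*P[:,1],P[:,2]+z]
def fit(pairs,z,x0):
    f=lambda q:np.concatenate([(proj(T(q,P,z),c)-m).ravel() for P,m,c in pairs])
    r=least_squares(f,x0);return r.x,r.fun.reshape(-1,2)
if __name__=='__main__':
    for nm,pr in(('top',[(S,st,ct)]),('side',[(S2,ss,cs)]),('both',[(S,st,ct),(S2,ss,cs)])):
        q,r=fit(pr,0,[.57,-.12,0]);print('stand',nm,q.round(4));print(r.round(1).tolist())
    Q=q
    for nm,pr in(('top',[(C,k1,ct)]),('side',[(C,k2,cs)]),('both',[(C,k1,ct),(C,k2,cs)])):
        q,r=fit(pr,.065,[.52,0,0]);print('coupon',nm,q.round(4));print(r.round(1).tolist())
        c,s=np.cos(Q[2]),np.sin(Q[2]);dd=q[:2]-Q[:2];print('in stand mm',(1e3*np.array([c*dd[0]+s*dd[1],-s*dd[0]+c*dd[1]])).round(1),np.degrees(q[2]-Q[2]))
E
python3 fit.py
```

```text
stand top [ 0.5735 -0.1188 -0.0214]
[[0.2, 0.6], [0.3, -0.6], [0.4, -0.1], [0.1, 0.2], [-0.9, -0.2]]
stand side [ 0.5724 -0.1188 -0.0328]
[[-0.4, -0.1], [0.1, 0.2], [-0.2, -0.2], [0.2, 1.1], [1.1, -0.3], [-0.9, -1.0]]
stand both [ 0.5729 -0.1188 -0.0272]
[[0.3, 0.3], [0.3, -0.4], [0.4, 0.2], [-0.2, 0.4], [-1.1, -0.5], [-0.7, 0.1], [0.2, 0.1], [-0.1, -0.3], [0.3, 1.0], [1.5, -0.3], [-1.0, -0.6]]
coupon top [ 0.5236 -0.0058 -0.0097]
[[0.1, 0.1], [0.1, 0.0], [-0.1, -0.1], [-0.1, -0.0]]
in stand mm [-52.3 111.7] 1.003903239516651
coupon side [ 0.5237 -0.0058 -0.0125]
[[-0.1, -0.2], [0.5, 0.4], [-0.0, -0.2], [-0.4, 0.0]]
in stand mm [-52.2 111.6] 0.845431438559334
coupon both [ 0.5236 -0.0058 -0.0111]
[[0.2, 0.1], [0.1, 0.1], [-0.1, -0.1], [-0.1, -0.1], [-0.1, -0.2], [0.5, 0.3], [0.0, -0.3], [-0.5, 0.1]]
in stand mm [-52.3 111.6] 0.925497575474057
```

```bash
python3 - <<'E'
from h import *
print(R.from_quat([-0.4149325,0.57317826,0.41430541,0.57240608]).as_matrix().round(3))
from fit import T
Q=np.array([.5729,-.1188,-.030])
cp=np.array([.5236,-.0058])
for n,P in(('push1 start',(-110,112)),('p1 contact',(-82.3-11,112)),('p1 end',(-60-11,112)),('behind',(-32,220)),('p2 contact(edge)',(-30,186.6)),('p2 end edge',(-30,110)),('probe',(-30,-30))):
    print(n,T(Q,np.array([[*P,0.]])/1000)[0,:2].round(4))
E
```

```text
[[-0.    -0.95   0.312]
 [-0.001  0.312  0.95 ]
 [-1.    -0.    -0.001]]
push1 start [ 0.4663 -0.0036]
p1 contact [ 0.483  -0.0041]
p1 end [ 0.5053 -0.0047]
behind [0.5475 0.1021]
p2 contact(edge) [0.5485 0.0686]
p2 end edge [ 0.5462 -0.0079]
probe [ 0.542  -0.1479]
```

Emit:
move_arm(motion="0.02 -0.045 0 0.03; 0.04 -0.09 0 0.06; 0.06 -0.14 0 0.09; 0.08 -0.19 0 0.12; 0.10 -0.24 0 0.15; 0.12 -0.29 0 0.18; 0.14 -0.34 0 0.21; 0.16 -0.39 0 0.24; 0.18 -0.44 0 0.27; 0.2 -0.49 0 0.288", grip=0)

```text
clock: 1.35
position: [0.3955, 0.1019, 0.2313]
ee_rot: [-0.493, 0.507, 0.493, 0.507]
ft_force: [0.9, 0.2, 0.9]
grip_width: -0.002
```

Emit:
move_arm(motion="0.02 -0.04 0 0; 0.045 -0.08 -0.02 0; 0.066 -0.105 -0.05 0; 0.066 -0.105 -0.09 0; 0.066 -0.105 -0.13 0; 0.066 -0.105 -0.15 0; 0.066 -0.105 -0.16 0; 0.066 -0.105 -0.16 0")

```text
clock: 2.35
position: [0.4611, -0.0013, 0.0712]
ee_rot: [-0.492, 0.508, 0.493, 0.507]
ft_force: [-1.2, -0.5, 0.0]
grip_width: -0.003
```

```bash
cat > shot.py <<'E'
import sys
from workcell import *
from h import *
t=sys.argv[1]
o=get_obs();print(o['clock'],o['position'],R.from_quat(o['ee_rot']).as_matrix()[:,2].round(3),o['ft_force'])
out=[]
for n,(v,u) in(('top',(150,240)),('side',(165,265))):
    p,d=camera(n);i=camera_info(n);np.savez(f'{n}{t}.npz',p=p,d=d,**{k:np.array(v_) for k,v_ in i.items()})
    out.append(cv2.resize(p[v:v+120,u:u+160],None,fx=5,fy=5,interpolation=cv2.INTER_CUBIC))
    cv2.imwrite(f'pics/{n}{t}.png',out[-1][:,:,::-1])
E
python3 shot.py 1
```

```text
2.35 [ 0.46110645 -0.00134073  0.07122293] [ 0.03  1.   -0.  ] [-1.17258733 -0.4534285   0.01664382]
```

View pics/side1.png

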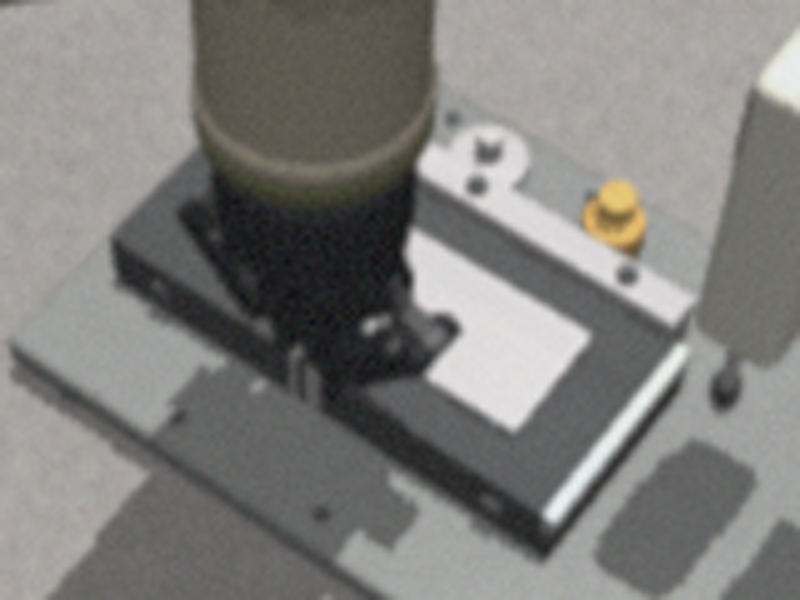

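View pics/top1.png

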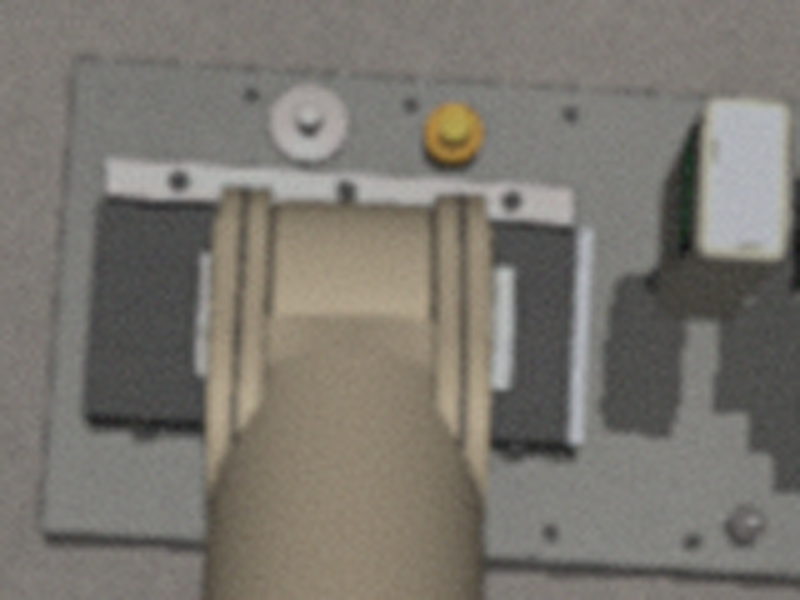

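Emit:
move_arm(motion="0 -0.004 -0.0035 0; 0.005 -0.004 -0.0035 0; 0.01 -0.004 -0.0035 0; 0.015 -0.004 -0.0035 0; 0.018 -0.004 -0.0035 0; 0.021 -0.004 -0.0035 0; 0.024 -0.004 -0.0035 0; 0.027 -0.004 -0.0035 0; 0.03 -0.004 -0.0035 0; 0.03 -0.004 -0.0035 0")

```text
clock: 3.7
position: [0.4916, -0.0053, 0.0679]
ee_rot: [-0.493, 0.507, 0.492, 0.507]
ft_force: [-0.3, 0.1, 0.6]
grip_width: 0.002
```

```bash
python3 shot.py 2
```

```text
3.7 [ 0.49163445 -0.00530169  0.06786938] [ 0.03  1.   -0.  ] [-0.25974012  0.12208403  0.60735938]
```

View pics/side2.png

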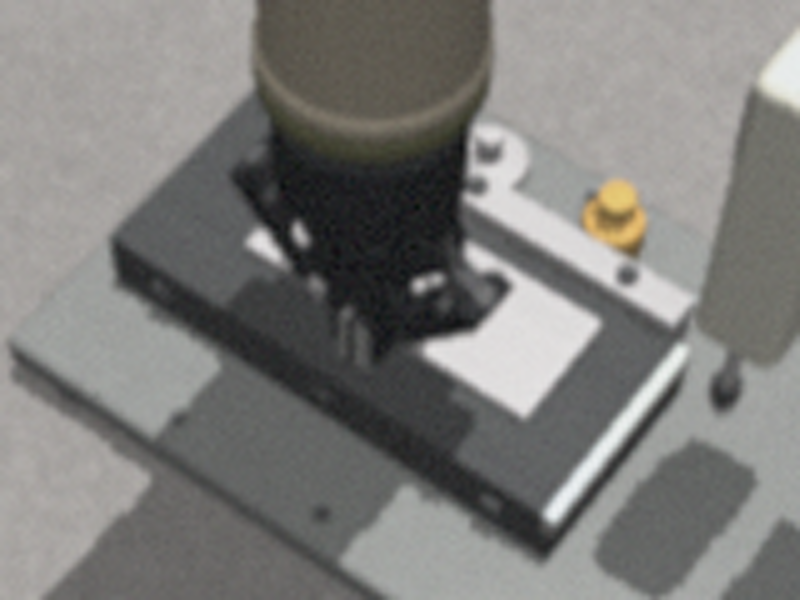

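Coupon is sliding evenly (near corner from (517,432) to (528,415) in the crop); about 13 mm remains.

Emit:
move_arm(motion="0.002 0 0 0; 0.004 0 0 0; 0.006 0 0 0; 0.008 0 0 0; 0.010 0 0 0; 0.011 0 0 0; 0.012 0 0 0; 0.012 0 0 0")

```text
clock: 4.8
position: [0.5034, -0.0053, 0.0678]
ee_rot: [-0.493, 0.507, 0.492, 0.507]
ft_force: [-1.3, 1.7, 0.6]
grip_width: 0.001
```

Emit:
move_arm(motion="0.001 0 0 0; 0.002 0 0 0; 0.002 0 0 0")

```text
clock: 5.18
position: [0.5054, -0.0053, 0.0678]
ee_rot: [-0.493, 0.507, 0.492, 0.507]
ft_force: [-0.0, 0.6, -0.1]
grip_width: 0.001
```

Emit:
move_arm(motion="0.001 0 0 0; 0.002 0 0 0; 0.002 0 0 0")

```text
clock: 5.55
position: [0.5063, -0.0053, 0.0676]
ee_rot: [-0.492, 0.508, 0.493, 0.507]
ft_force: [-6.0, 0.8, 4.2]
grip_width: -0.0
```

```bash
python3 shot.py 3
```

```text
5.55 [ 0.50626705 -0.00530659  0.06761325] [0.03 1.   0.  ] [-5.98927142  0.78948918  4.17327981]
```

View pics/side3.png

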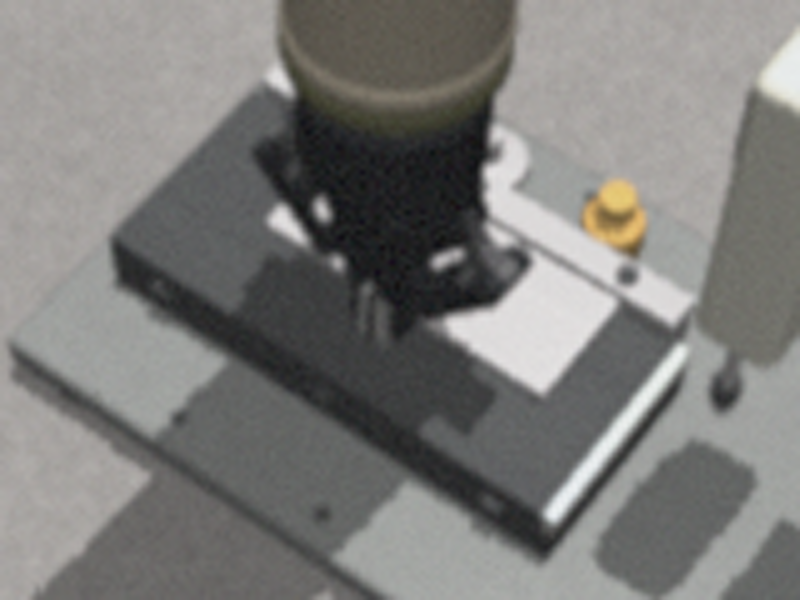

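Coupon is against the rail (6 N reaction, no gap visible along its edge in the crop from (615,300) back). Backing off and going round to its far end.

Emit:
move_arm(motion="-0.006 0 0 0; -0.02 0 0 0; -0.02 0 0.03 0; -0.02 0.01 0.07 0; 0.0 0.05 0.07 0; 0.025 0.09 0.07 0; 0.039 0.11 0.07 0; 0.039 0.11 0.035 0; 0.039 0.11 0.01 0; 0.039 0.11 0.01 0")

```text
clock: 6.9
position: [0.5446, 0.1043, 0.0765]
ee_rot: [-0.492, 0.508, 0.493, 0.506]
ft_force: [-0.1, 0.1, 0.6]
grip_width: 0.001
```

```bash
python3 shot.py 4
```

```text
6.9 [0.54456165 0.10428722 0.07647199] [ 0.03   1.    -0.001] [-0.13718807  0.10225367  0.55490826]
```

View pics/side4.png

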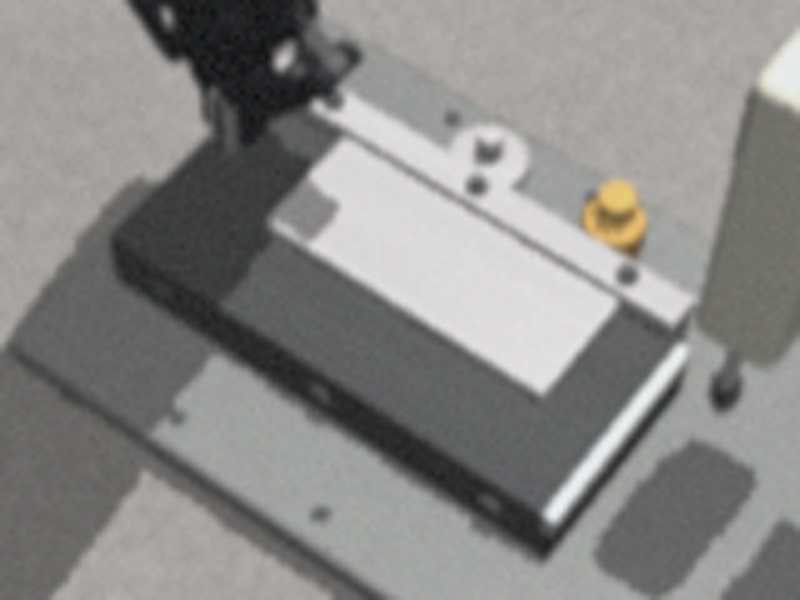

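View pics/top4.png

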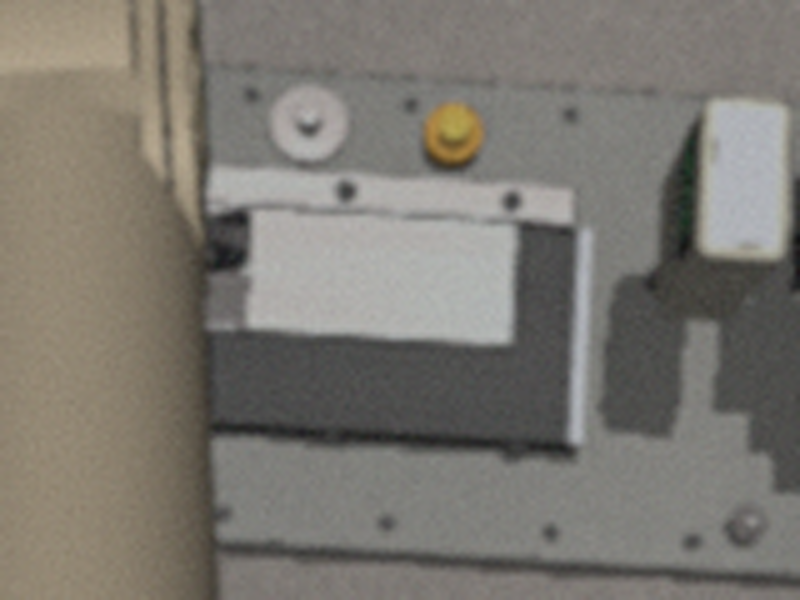

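```bash
python3 - <<'E'
from fit import *
k=up([(350,137),(618,300),(545,394),(270,223)],(265,165))
k1=up([(516,226),(513,346)],(240,150))
q,r=fit([(C,k,cs),(C[1:3],k1,ct)],.065,[.54,0,0]);print(q.round(4),r.round(1).tolist())
print(T(q,np.array([[0,75,6],[0,-75,6]])/1000,.065))
E
```

```text
[ 0.5462 -0.0065 -0.0312] [[-0.5, -0.2], [0.9, 0.4], [-0.1, 0.4], [-0.7, -0.3], [0.5, -0.5], [-0.3, 0.0]]
[[ 0.54856678  0.06843419  0.071     ]
 [ 0.543885   -0.08149273  0.071     ]]
```

Emit:
move_arm(motion="0.004 0 -0.0085 0; 0.004 -0.008 -0.0085 0; 0.004 -0.015 -0.0085 0; 0.004 -0.02 -0.0085 0; 0.004 -0.024 -0.0085 0; 0.004 -0.028 -0.0085 0; 0.004 -0.032 -0.0085 0; 0.004 -0.036 -0.0085 0; 0.004 -0.04 -0.0085 0; 0.004 -0.044 -0.0085 0")

```text
clock: 8.25
position: [0.55, 0.0611, 0.0693]
ee_rot: [-0.492, 0.507, 0.493, 0.507]
ft_force: [-3.1, 4.1, 2.1]
grip_width: 0.001
```

```bash
python3 shot.py 5
```

```text
8.25 [0.54998773 0.06114075 0.06929455] [0.029 1.    0.001] [-3.05171597  4.11922567  2.10676589]
```

View pics/side5.png

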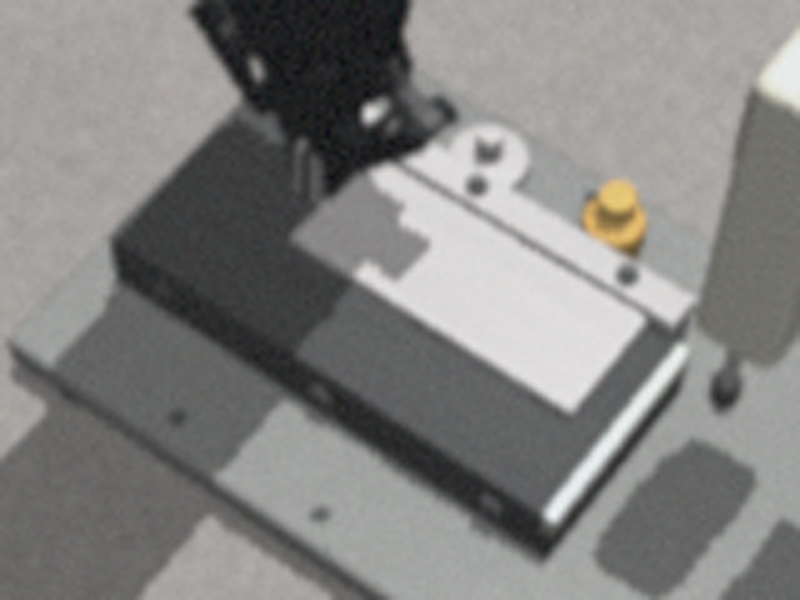

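```bash
python3 - <<'E'
from fit import *
k=up([(644,318),(573,413),(290,237)],(265,165))
q,r=fit([(C[1:],k,cs)],.065,[.54,0,0]);print(q.round(4),r.round(1).tolist())
E
```

```text
[ 0.5452 -0.0198 -0.0257] [[0.7, -0.1], [-0.5, -0.1], [-0.2, 0.1]]
```

Emit:
move_arm(motion="-0.002 -0.003 -0.0015 0; -0.002 -0.006 -0.0015 0; -0.002 -0.009 -0.0015 0; -0.002 -0.012 -0.0015 0; -0.002 -0.015 -0.0015 0; -0.002 -0.018 -0.0015 0; -0.002 -0.02 -0.0015 0; -0.002 -0.02 -0.0015 0")

```text
clock: 9.35
position: [0.5483, 0.0403, 0.0678]
ee_rot: [-0.492, 0.508, 0.492, 0.507]
ft_force: [0.3, 0.8, 0.1]
grip_width: -0.0
```

Emit:
move_arm(motion="0 -0.003 0 0; 0 -0.006 0 0; 0 -0.009 0 0; -0.0005 -0.012 0 0; -0.0005 -0.015 0 0; -0.0005 -0.018 0 0; -0.0005 -0.021 0 0; -0.001 -0.024 0 0; -0.001 -0.027 0 0; -0.001 -0.027 0 0")

```text
clock: 10.6
position: [0.5473, 0.0133, 0.0679]
ee_rot: [-0.492, 0.508, 0.492, 0.508]
ft_force: [0.9, -0.6, -0.3]
grip_width: 0.001
```

```bash
python3 shot.py 6
```

```text
10.6 [0.54732623 0.01330287 0.06788849] [ 0.03  1.   -0.  ] [ 0.86505028 -0.57350633 -0.30186522]
```

View pics/side6.png

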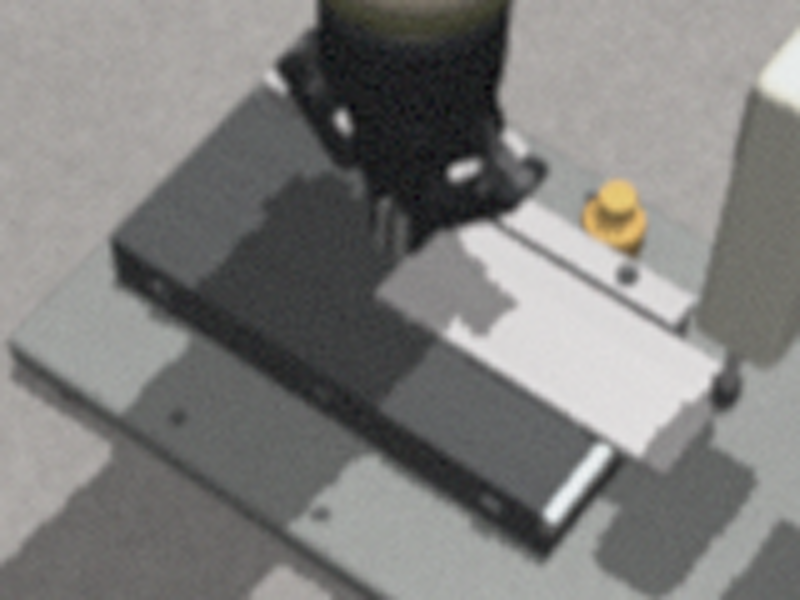

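View pics/top6.png

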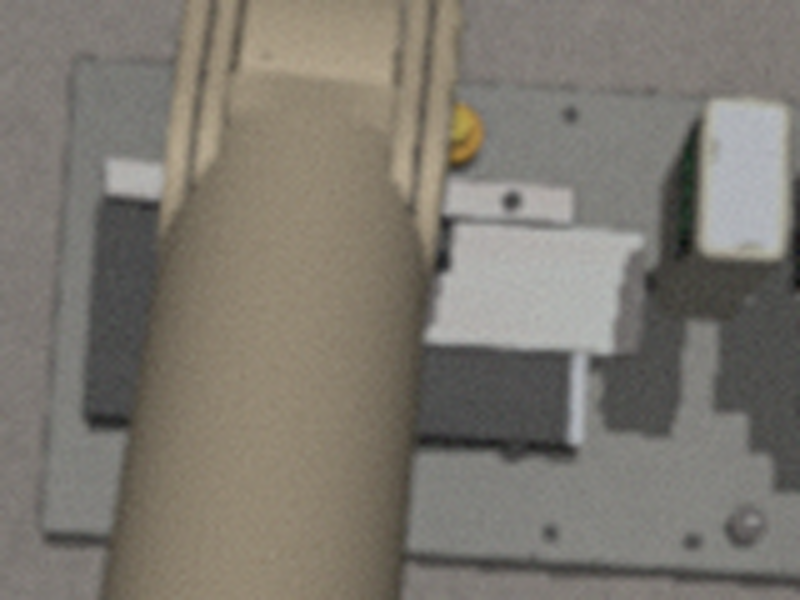

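```bash
python3 - <<'E'
from fit import *
k=up([(665,470),(377,292)],(265,165))
k1=up([(643,234),(634,353)],(240,150))
for pr in([(C[2:],k,cs)],[(C[2:],k,cs),(C[1:3],k1,ct)],[(C[1:3],k1,ct)]):
    q,r=fit(pr,.065,[.54,0,0]);print(q.round(4),r.round(1).tolist())
    Q=np.array([.5729,-.1188,-.031]);c,s=np.cos(Q[2]),np.sin(Q[2]);dd=q[:2]-Q[:2];print('in stand mm',(1e3*np.array([c*dd[0]+s*dd[1],-s*dd[0]+c*dd[1]])).round(1))
E
```

```text
[ 0.5444 -0.0673 -0.025 ] [[0.3, 0.2], [-0.3, -0.3]]
in stand mm [-30.1  50.6]
[ 0.5442 -0.0669 -0.0297] [[-0.1, 0.3], [-0.4, -0.4], [-0.0, -0.5], [0.6, 0.2]]
in stand mm [-30.3  51. ]
[ 0.546  -0.0663 -0.0571] [[0.0, -0.3], [-0.0, 0.3]]
in stand mm [-28.5  51.7]
```

Emit:
move_arm(motion="0 -0.003 0 0; 0 -0.006 0 0; 0 -0.009 0 0; -0.0005 -0.012 0 0; -0.0005 -0.014 0 0; -0.0005 -0.015 0 0; -0.0005 -0.015 0 0")

```text
clock: 11.58
position: [0.5468, -0.0015, 0.0678]
ee_rot: [-0.492, 0.507, 0.492, 0.507]
ft_force: [0.7, 0.2, 0.2]
grip_width: 0.002
```

Emit:
move_arm(motion="0 0.004 0 0; 0 0.02 0 0; 0 0.03 0.01 0; 0 0.04 0.05 0; 0 0.08 0.08 0; 0 0.13 0.1 0; 0 0.17 0.1 0; 0 0.17 0.1 0")

```text
clock: 12.58
position: [0.546, 0.1737, 0.1685]
ee_rot: [-0.494, 0.505, 0.494, 0.506]
ft_force: [-0.5, -0.7, 1.2]
grip_width: 0.005
```

```bash
python3 shot.py 7
```

```text
12.575 [0.54602937 0.17374137 0.16847249] [0.023 1.    0.001] [-0.5279609  -0.70641622  1.1676655 ]
```

View pics/side7.png

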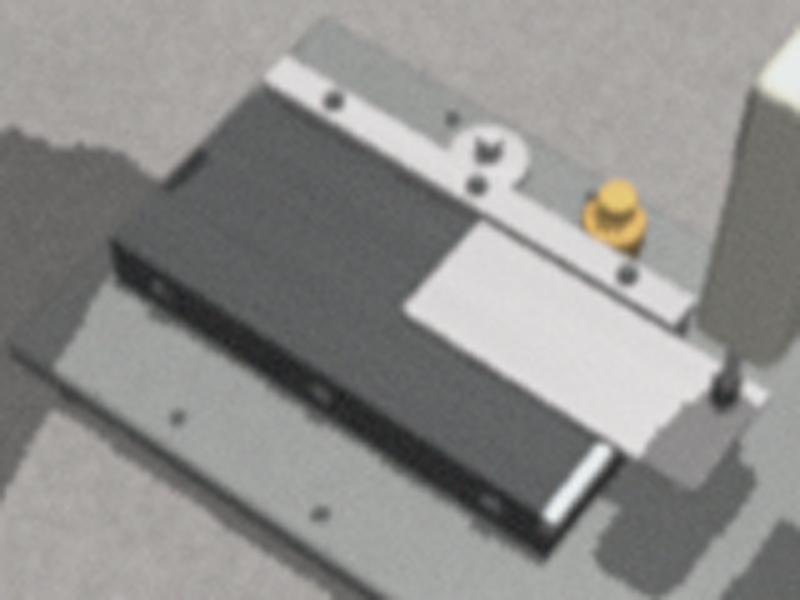

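View pics/top7.png

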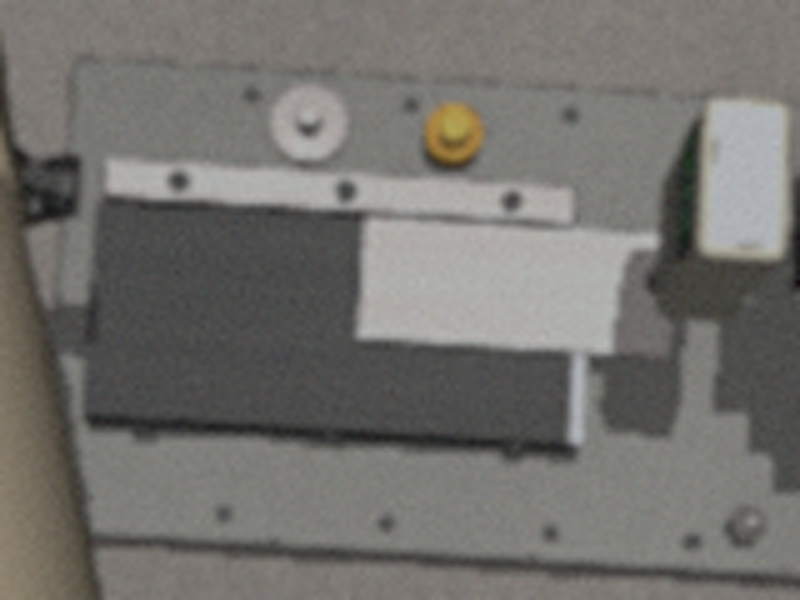

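```bash
python3 - <<'E'
from fit import *
k=up([(480,222),(768,390),(698,490),(405,307)],(265,165))
k1=up([(364,216),(668,356),(358,339)],(240,150))
I=[0,2,3]
for nm,pr in(('side',[(C,k,cs)]),('top',[(C[I],k1,ct)]),('both',[(C,k,cs),(C[I],k1,ct)])):
    q,r=fit(pr,.065,[.54,0,0]);print(nm,q.round(4),r.round(1).tolist())
    for Q in((.5735,-.1188,-.0214),(.5724,-.1188,-.0328),(.5729,-.1188,-.031)):
      c,s=np.cos(Q[2]),np.sin(Q[2]);dd=q[:2]-Q[:2];print('in stand mm',(1e3*np.array([c*dd[0]+s*dd[1],-s*dd[0]+c*dd[1]])).round(1))
E
```

```text
side [ 0.5436 -0.082  -0.0193] [[0.1, -0.6], [0.7, 0.1], [-0.2, 0.0], [-0.6, 0.4]]
in stand mm [-30.7  36.1]
in stand mm [-30.   35.8]
in stand mm [-30.5  35.9]
top [ 0.5432 -0.0821 -0.0224] [[-0.0, 0.0], [0.2, 0.0], [-0.2, -0.0]]
in stand mm [-31.  36.]
in stand mm [-30.3  35.7]
in stand mm [-30.8  35.7]
both [ 0.5435 -0.0821 -0.0202] [[0.1, -0.6], [0.7, 0.2], [-0.3, 0.1], [-0.6, 0.5], [-0.1, -0.0], [0.2, -0.1], [-0.2, -0.1]]
in stand mm [-30.8  36.1]
in stand mm [-30.1  35.8]
in stand mm [-30.6  35.8]
```

```bash
python3 - <<'E'
from h import *
def edge(f,u0,u1,v0,v1,sgn,ax=0):
    # subpixel row of strongest gradient per column; v0,v1 functions lin
    p,_,c=load(f);g=cv2.GaussianBlur(p.astype(np.float32).mean(2),(0,0),.8)
    pts=[]
    for u in range(u0,u1+1):
        vc=v0+(v1-v0)*(u-u0)/(u1-u0);a=int(round(vc))-3
        col=sgn*np.diff(g[a:a+8,u]);i=np.clip(col.argmax(),1,5)
        w=np.clip(col[i-1:i+2],0,None);pts.append((u,a+.5+(w*np.arange(i-1,i+2)).sum()/w.sum()))
    pts=np.array(pts)
    for _ in range(3):
        k=np.polyfit(*pts.T,1);r=pts[:,1]-np.polyval(k,pts[:,0]);pts=pts[abs(r)<2.5*max(r.std(),.05)]
    return pts,k,c,r.std()
def ang(pts,c,z):
    u=np.array([pts[0,0],pts[-1,0]]);k=np.polyfit(*pts.T,1)
    W=ray(np.c_[u,np.polyval(k,u)],c,z);d=W[0]-W[1];return -d[0]/d[1],W
Y=lambda y:150+y/5-.4
X=lambda x:int(240+x/5)
for nm,f,x0,x1,y0,y1,s,z in(
 ('rail far edge t0','top0.npz',120,560,159,189,1,.076),
 ('rail far edge t7','top7.npz',120,560,159,189,1,.076),
 ('rail face top t7','top7.npz',115,350,197,211,-1,.076),
 ('rail face t0','top0.npz',115,560,197,223,-1,.076),
 ('ledge open edge t7','top7.npz',110,560,421,444,1,.065),
 ('coupon near t0','top0.npz',210,505,377,390,-1,.071),
 ('coupon near flush t4','top4.npz',260,505,331,346,-1,.071),
 ('coupon near t7','top7.npz',370,600,340,352,-1,.071)):
    p,k,c,sd=edge(f,X(x0),X(x1),Y(y0),Y(y1),s);a,W=ang(p,c,z);print(nm,'yaw',round(a,4),'resid',round(sd,2),len(p),W[:,:2].round(4).tolist())
E
```

```text
rail far edge t0 yaw -0.0254 resid 0.48 86 [[0.5974, 0.1091], [0.5921, -0.1027]]
rail far edge t7 yaw -0.0254 resid 0.47 85 [[0.5974, 0.1091], [0.592, -0.1027]]
rail face top t7 yaw -0.0307 resid 0.23 48 [[0.5798, 0.1108], [0.5763, -0.002]]
rail face t0 yaw -0.0277 resid 0.23 90 [[0.5797, 0.1107], [0.5737, -0.1031]]
ledge open edge t7 yaw -0.0257 resid 0.32 91 [[0.4677, 0.1091], [0.4622, -0.1064]]
coupon near t0 yaw -0.0116 resid 0.2 60 [[0.4941, 0.0622], [0.4924, -0.0789]]
coupon near flush t4 yaw -0.029 resid 0.21 50 [[0.5177, 0.0391], [0.5143, -0.0784]]
coupon near t7 yaw -0.0288 resid 0.22 45 [[0.5151, -0.0136], [0.5119, -0.1241]]
```

Position along the rail is right (35.8 mm), and the coupon is parallel to the rail. Compared with the flush edge seen earlier it now sits about 1 mm off, so I'll close that with one gentle side push.

Emit:
move_arm(motion="-0.02 -0.04 0 0; -0.045 -0.08 0 0; -0.07 -0.12 0 0; -0.07 -0.165 0 0; -0.07 -0.21 0 0; -0.07 -0.23 -0.03 0; -0.07 -0.23 -0.06 0; -0.07 -0.23 -0.085 0; -0.07 -0.23 -0.095 0; -0.07 -0.23 -0.095 0")

```text
clock: 13.92
position: [0.4765, -0.0619, 0.0729]
ee_rot: [-0.492, 0.508, 0.492, 0.507]
ft_force: [-0.7, -0.3, -0.5]
grip_width: 0.002
```

Emit:
move_arm(motion="0 0.005 -0.005 0; 0.006 0.005 -0.005 0; 0.012 0.005 -0.005 0; 0.018 0.005 -0.005 0; 0.021 0.005 -0.005 0; 0.023 0.005 -0.005 0; 0.025 0.005 -0.005 0; 0.026 0.005 -0.005 0; 0.027 0.005 -0.005 0; 0.027 0.005 -0.005 0")

```text
clock: 15.18
position: [0.5037, -0.0563, 0.0678]
ee_rot: [-0.492, 0.507, 0.493, 0.507]
ft_force: [-1.4, 0.5, 0.3]
grip_width: 0.001
```

Emit:
move_arm(motion="0.0005 0 0 0; 0.001 0 0 0; 0.001 0 0 0")

```text
clock: 15.55
position: [0.5044, -0.0563, 0.0677]
ee_rot: [-0.492, 0.508, 0.493, 0.507]
ft_force: [-3.4, 0.5, 1.6]
grip_width: 0.001
```

Emit:
move_arm(motion="0.0005 0 0 0; 0.0005 0 0 0; 0.0005 0 0 0")

```text
clock: 15.92
position: [0.5047, -0.0564, 0.0677]
ee_rot: [-0.492, 0.508, 0.493, 0.507]
ft_force: [-6.0, -0.8, 3.4]
grip_width: 0.0
```

Emit:
move_arm(motion="-0.005 0 0 0; -0.015 0 0 0; -0.03 0 0.005 0; -0.035 0.02 0.03 0; -0.035 0.06 0.07 0; -0.035 0.11 0.1 0; -0.035 0.16 0.11 0; -0.035 0.21 0.11 0; -0.035 0.25 0.11 0; -0.035 0.25 0.11 0")

```text
clock: 17.18
position: [0.4694, 0.1968, 0.1777]
ee_rot: [-0.494, 0.506, 0.494, 0.506]
ft_force: [-0.1, -0.9, -0.1]
grip_width: 0.002
```

```bash
python3 shot.py 8
```

```text
17.175 [0.46935513 0.19679209 0.1776532 ] [0.025 1.    0.   ] [-0.12758559 -0.94624654 -0.14462439]
```

View pics/side8.png

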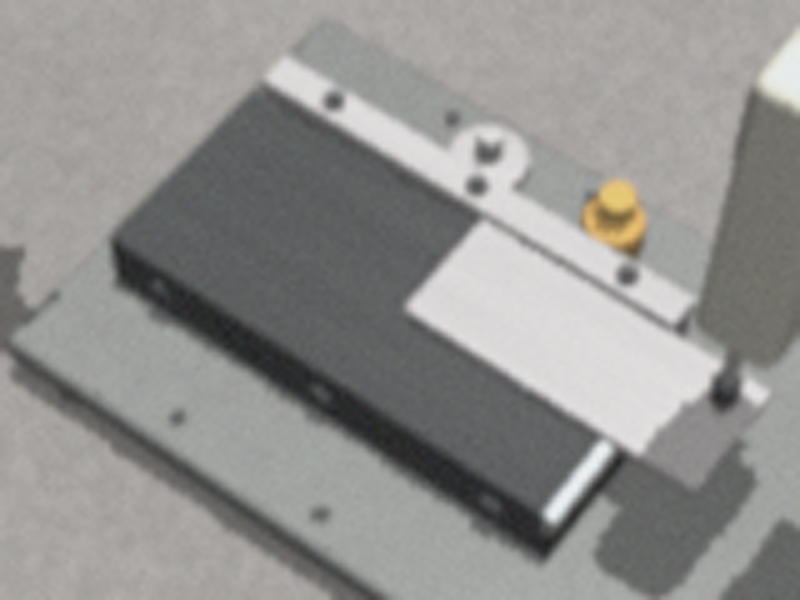

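View pics/top8.png

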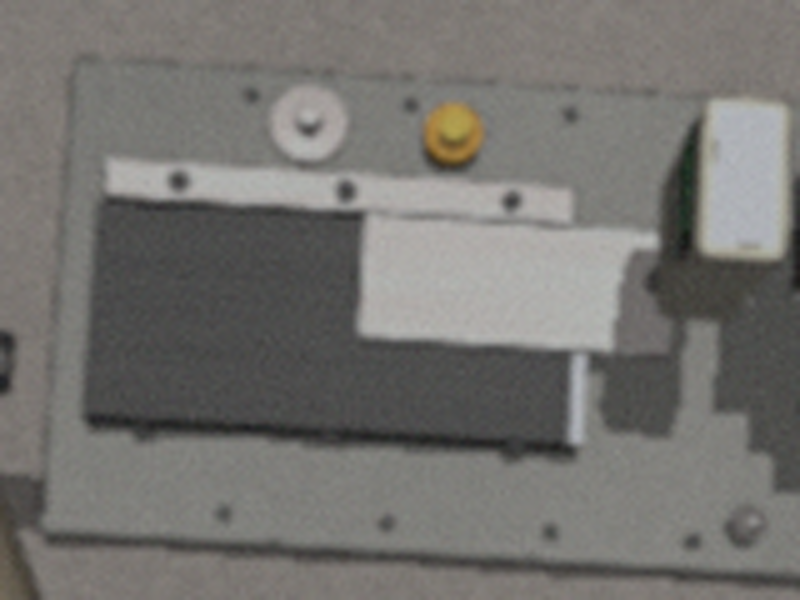

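```bash
python3 - <<'E'
from h import *
def run(f,u0,u1,v0,v1,z):
    p,_,c=load(f);g=cv2.GaussianBlur(p.astype(np.float32).mean(2),(0,0),.8);pts=[]
    for u in range(u0,u1+1):
        a=int(round(v0+(v1-v0)*(u-u0)/(u1-u0)))-3
        col=-np.diff(g[a:a+8,u]);i=np.clip(col.argmax(),1,5);w=np.clip(col[i-1:i+2],0,None)
        pts.append((u,a+.5+(w*np.arange(i-1,i+2)).sum()/w.sum()))
    k=np.polyfit(*np.array(pts).T,1);u=np.array([u0,u1]);W=ray(np.c_[u,np.polyval(k,u)],c,z);d=W[0]-W[1];return -d[0]/d[1],W[:,:2].round(4).tolist()
for f in('top7.npz','top8.npz'):print(f,run(f,314,360,217.6,220.2,.071))
# back end (transposed): dark->bright going right
for f in('top7.npz','top8.npz'):
    p,_,c=load(f);g=cv2.GaussianBlur(p.astype(np.float32).mean(2),(0,0),.8);us=[]
    for v in range(196,215):
        d=np.diff(g[v,307:317]);i=np.clip(d.argmax(),1,7);w=np.clip(d[i-1:i+2],0,None);us.append(307.5+(w*np.arange(i-1,i+2)).sum()/w.sum())
    print('back end y',ray([[np.mean(us),205]],c,.071)[0].round(4))
print('flush line at same y: ',.5143+.029*(.0784-.0136),.5143-.029*(.1241-.0784))
from fit import *
k=up([(481,221),(769,390),(698,489),(406,306)],(265,165));q,r=fit([(C,k,cs)],.065,[.54,0,0])
print(q.round(4)); dd=q[:2]-np.array([.5729,-.1188]);c,s=np.cos(-.029),np.sin(-.029);print((1e3*np.array([c*dd[0]+s*dd[1],-s*dd[0]+c*dd[1]])).round(1))
E
```

```text
top7.npz (np.float64(-0.025673276802985413), [[0.515, -0.0136], [0.5121, -0.1241]])
top8.npz (np.float64(-0.022199772766888354), [[0.5158, -0.0136], [0.5134, -0.1241]])
back end y [ 0.545  -0.0068  0.071 ]
back end y [ 0.545  -0.0071  0.071 ]
flush line at same y:  0.5161792 0.5129747
[ 0.5441 -0.0821 -0.0223]
[-29.9  35.9]
```

Emit:
move_arm(motion="-0.02 0.04 0.02 0; -0.04 0.09 0.04 0; -0.05 0.13 0.05 0; -0.05 0.13 0.05 0; -0.05 0.13 0.05 0")

```text
clock: 17.9
position: [0.4211, 0.3218, 0.2277]
ee_rot: [-0.492, 0.508, 0.492, 0.508]
ft_force: [-0.0, -0.5, 0.6]
grip_width: -0.001
```

```bash
python3 - <<'E'
from workcell import *
import cv2
p,d=camera('top');cv2.imwrite('pics/fin.png',p[:,:,::-1])
E
```

```text
(no output)
```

View pics/fin.png

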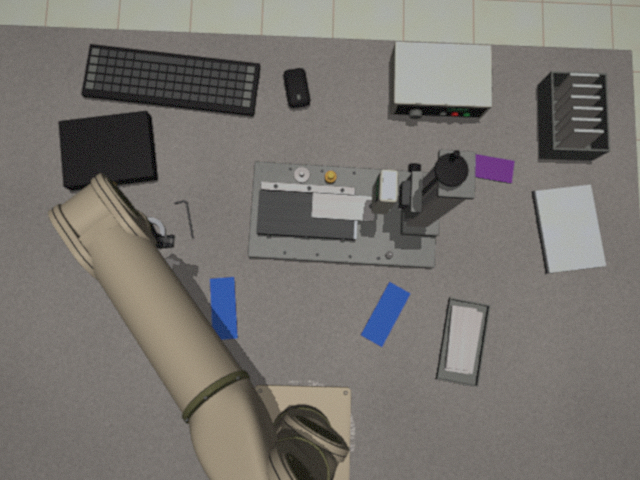

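The final view shows the coupon at (338,206) along the rail with its end under the gauge. The other things look unmoved, though the arm hides the calliper and most of the tape. The hand is clear at (165,240).

```bash
python3 -c "
from workcell import *
print(hand_in())"
```

```text
the job is handed in; nothing more can be done
None
```

The coupon is set up for the bend test and the job is handed in, at about 18 s on the clock. With the fingers shut, I pushed the coupon sideways onto the rail. I then pushed its far end along the rail, closed a gap of about 1 mm with a second side push, and took the hand clear. The highest contact force read was about 6–7 N.

**Position:** the last fit put the coupon's origin at x −29.9, y 35.9 mm in the stand frame, against a target of −30, 35. Its end therefore reaches about 9 mm beyond the probe tip. The measurement is good to about 1–2 mm.

**Against the rail:** the edge check after the last push agreed with the flush line to within about 0.4 mm. The angle estimates disagreed slightly: the coupon read −0.022 rad and the rail −0.026 to −0.031 rad. I took that as edge-reading scatter, because the offsets matched the flush line.

**Other objects:** the gauge, probe, weight, platen and cone tip look unmoved. The calliper and most of the tape were hidden by the arm in the last picture. The hand never went low near them.

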